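Set the length-checking fixture to zero on its setting plate

ROBOT

A 7-joint arm with a two-finger parallel gripper is mounted at the origin on a cart in front of the work surface, level with it; the furniture and walls round the work are solid. World frame = base frame: x ahead of the robot, y to its left, z up, the work surface at z = 0. Lengths are in m, angles in rad, forces in N, time in s.
With the tool pointing down it reaches from about 0.425 to 1.025 m from the base axis. Payload 9.4 kg.
Tool frame: the origin (TCP) lies at the very end of the fingers, on their centre line; the grasp point (between the pads) lies 19 mm behind it (env.grasp_offset is the distance from the TCP to the grasp point, in m); z points along the fingers, y is the line along which they close (so a half turn about z gives the same grasp; the last joint's range is limited). The gripper opens to 93 mm and grips with 3 to 60 N. Pads are 15 mm wide; open, the fingers measure 128 mm over their backs; the gripper's body (75 mm by 188 mm) begins 65 mm behind the grasp point.
Start: joints at [1.161, 0.599, -0.003, 1.599, 0.002, 0.943, -0.08], TCP at [0.237, -0.685, 0.219] pointing down, gripper open.
Joint ranges: [-2.57, 2.57], [-0.35, 1.97], [-1.29, 1.29], [0.11, 2.56], [-1.05, 4.19], [0.11, 1.86], [-2.63, 2.63]. Speed limits (rad/s): [2.22, 2.22, 3.01, 3.01, 3.14, 3.14, 3.14].

INTERFACE

Orientations are given as a 3x3 rotation matrix whose columns are the frame's x, y, z axes.
In Python, from bench import env gives the robot as it stands. The module is installed in compiled form; this text tells all that it offers.
- The arm moves only by the tool arm_command, never from a script. Its arguments are lists of equal length, an entry for each row: "translation": the shift along the tool's x, y, z in m, a list of three; "rot": the turn, a rotation vector about the tool's x, y, z in degrees, a list of three; "grip": the opening, from -1 (shut) to 1 (fully open), so that 0 is half open. A call has 1 to 10 rows; each row shifts and turns the commanded pose from where the row before left it, along the tool's axes as they then stand; what a row does not reach is not made up. A row lasts 1/12 s, in which the tool goes at most 41.7 mm and 7.16 degrees, less where a joint would pass 70% of its speed; a pose out of reach is approached as far as the arm can. A call is refused whole if a number of a shift passes 0.0417 or a number of a turn 7.16, either way. A call with a gripper value outside its range is refused whole. The fingers move at their own pace and stop on an object; the grip force is fixed at half the most. Time passes only in rows, so rows that do not move let the fingers close. It gives the time, the measured TCP pose, the force, the opening and the grip force at its end, in the units of the state.
- env.get_obs(): the state, without advancing time (a new reading comes with each control period).
- env.camera(name): name is "scene" or "top"; returns a dict with "image" (384x512x3 uint8, blue, green, red), "mtx" (3x3 intrinsics, pixels), "dist" ([k1, k2, p1, p2, k3] as OpenCV has them; the pictures are not rectified), "pose" (4x4, takes a point from camera to world coordinates). Camera axes: x right, y down, z forward; pixel columns grow to the right and rows downward; lengths in m; the calibration is good to about 2 mm. A picture is of the moment at which its call begins. There is no depth.
- env.sign_off(): hands the job in; it is judged then, once.
The state is a dict: "time": time; "qpos": joint angles; "dq": joint speeds; "effort": joint torques, N m; "tcp_pos": TCP position; "tcp_rot": TCP orientation; "contact_force": force on the tool from outside, world axes, zero at the start; "torque": the same for the moment, N m; "finger_gap": opening from 0.0 (shut) to 1.0 (fully open); "grip_force": force on a finger pad.
Only numpy, scipy, OpenCV 4.12 (cv2) and the standard library are available. Lean on these libraries where they do the work, as an engineer would, in place of code of your own. Each camera call takes 0.05 s, during which the arm holds its last target. There are 200 camera calls.

TASK

Push the setting plate into the checking fixture, hole side first, until it sits fully home on the two pegs, flush against the stop. Leave it there and turn the bezel of the dial gauge until its zero mark stands at the pointer. Leave the bottles and the hex key set where they are.

Things in the scene. Friction and masses are not known exactly. Their poses are not given: they have to be found in the camera images.
- setting_plate: loose flat grey aluminium plate 110 x 96 x 28 mm (x, y, z), about 0.6 kg, flat on the bench; too wide to grip, to be pushed. Origin: centre of its underside. Its +x face (96 x 28 mm) is the front: two dowel holes 12 mm in diameter, 22 mm deep, at y = -30 and +30 mm, 14 mm above the bench, with 2 mm chamfers.
- check_fixture: fixed checking fixture. Origin: on the bench under the middle of its stop face; +x is the way the plate is pushed in. Stop block 30 mm high, x = 0 to 16 mm, y = -65 to 65 mm; behind it a dial gauge lies face up. With the plate fully home the plate's origin is at x = -55 mm, y = 0, axes parallel; the plate's rear then stands 25 mm out of the straight part of the rails.
- dial_centre (a point): middle of the dial gauge's face, on its axis, level with the bezel's upper rim (36 mm above the bench), 80 mm behind the stop face. The bezel is the knurled dark ring, 64 mm in diameter, 22.5 to 36 mm above the bench, 3 mm proud of the case below it; it turns about the vertical with light friction. Near it only a stem clamp 22 mm high and the stop block.
- bezel (a joint): angle of the bezel with its dial and zero mark about the vertical (rad, counter-clockwise from above is positive); at 0 the zero mark points along the fixture's +x. It turns from -6.6 to 1.6.
- pointer (a joint): angle of the pointer, same sense and zero as the bezel's: the gauge reads zero when both are equal. 0 with the plunger right out; goes clockwise (negative) by one turn for 10 mm of plunger travel, to about -4 with the plate home.
- zero_mark (a point): zero mark on the dial that turns with the bezel (broad bar in the dial's scale, carried on as a white mark on the ring; the scale has 50 divisions), 21 mm from the dial's axis, 34 mm above the bench
- pointer_tip (a point): a point near the tip of the thin black pointer over the dial, 21 mm from the axis, 34 mm above the bench; the pointer's short broad end is its tail
- flux_bottle: brown dropper bottle with red cap, 31 mm in diameter, 90 mm high, standing near the fixture's mouth; leave alone. Origin: centre of its underside.
- glue_bottle: white dropper bottle with red cap, 29 mm in diameter, 75 mm high, standing near the fixture's mouth; leave alone. Origin: centre of its underside.
- hex_key_set: green folding hex key set 85 x 26 x 20 mm lying beside the fixture; leave alone. Origin: centre of its underside; its long side is its y axis.
- plunger_hole (a point): on the stop face (x = 0 of the fixture) at its middle, 14 mm above the bench. Two round-nosed pegs 10 mm in diameter at y = -30 and +30 mm, 14 mm above the bench, stand 18 mm out towards -x. The gauge's plunger stands about 6.5 mm out here between the pegs and yields to less than 1 N.
- mouth (a point): on the bench in the middle of the fixture's open front (x = -112 mm of the fixture). Two guide rails 20 mm high, 16 mm thick and 99 mm apart run from the stop face to x = -85 mm, then flare outwards to x = -115 mm, where they are about 126 mm apart inside and 148 mm over all.

How it is judged:
On the way:
1. the setting plate sits fully home on the pegs, flush against the stop (x of setting_plate in the frame of check_fixture above -0.0575 m and angle between the x axis of setting_plate and the x axis of check_fixture, either way round below 0.035 rad and angle between setting_plate's own z axis and vertical below 0.035 rad), for 0.2 s.
At the end, for the whole second after the job is handed in: The plate lies flat, at rest and released on both pegs, front within 2.5 mm of the stop face and square within 0.035 rad; the zero mark is within one of the 50 divisions (2.7 mm at 21 mm radius) of the pointer tip; bottles and hex key set stand within 15 mm of their places (all of step 1 and x of setting_plate in the frame of check_fixture below -0.052 m and y of setting_plate in the frame of check_fixture between -0.0035 and 0.0035 m and linear speed of setting_plate below 0.01 m/s and horizontal distance between zero_mark and pointer_tip below 0.0027 m); the robot touches nothing.
It fails at once if the flux bottle is moved or knocked over (distance of flux_bottle from where it was at the start of the episode above 0.015 m or angle between flux_bottle's own z axis and vertical above 0.35 rad).
It fails at once if the glue bottle is moved or knocked over (distance of glue_bottle from where it was at the start of the episode above 0.015 m or angle between glue_bottle's own z axis and vertical above 0.35 rad).
It fails at once if the hex key set is moved (distance of hex_key_set from where it was at the start of the episode above 0.015 m).
It also fails if it takes over 72 s, if anything falls off the work surface, if the arm or the gripper's body presses on something with over 40 N, if the wrist force passes 120 N, or if a joint passes its speed limit or range.

## Working session

There is one attempt and no reset: what is moved stays moved. The work goes in short steps, Python scripts to look and compute and a tool call to move; the robot and the scene stay as the last step left them, time stands still between calls to the robot, and variables do not carry over. Pictures are saved under pics/ and viewed, at most 10 in all, crops included, and the job is handed in when it is done.

Besides the shell and the picture viewer there is one more tool, called after ">>>" as name(argument=value, ...), one argument or row to a line, values as JSON. arm_command: Moves the arm, as the interface text tells. Its arguments: {"type":"object","properties":{"translation":{"type":"array"},"rot":{"type":"array"},"grip":{"type":"array"}},"required":["translation","rot","grip"]}

```bash
mkdir -p pics; ls; cat > h.py <<'E'
import numpy as np, cv2
from bench import env
def shot(n,fn=None):
    c=env.camera(n)
    if fn: cv2.imwrite('pics/'+fn,c['image'])
    return c
def cast(c,px,z):
    p=cv2.undistortPoints(np.array(px,float).reshape(-1,1,2),c['mtx'],np.array(c['dist'])).reshape(-1,2)
    d=np.c_[p,np.ones(len(p))]@c['pose'][:3,:3].T; o=c['pose'][:3,3]
    return o+d*((z-o[2])/d[:,2])[:,None]
def proj(c,P):
    T=np.linalg.inv(c['pose']); 
    return cv2.projectPoints(np.array(P,float).reshape(-1,3),cv2.Rodrigues(T[:3,:3])[0],T[:3,3],c['mtx'],np.array(c['dist']))[0].reshape(-1,2)
E
python3 - <<'E'
from h import *
a=shot('top','t0.png');b=shot('scene','s0.png')
for c in(a,b): print(c['mtx'],c['dist'],c['pose'].round(3))
o=env.get_obs();print(o['time'],o['tcp_rot'].round(3) if hasattr(o['tcp_rot'],'round') else o['tcp_rot'],o['contact_force'])
E
```

```text
pics
[[354.9218172    0.         256.87052993]
 [  0.         354.9218172  190.24278056]
 [  0.           0.           1.        ]] [-0.0460684  0.         0.         0.         0.       ] [[ 0.017 -0.999  0.045  0.463]
 [-1.    -0.015  0.023 -0.123]
 [-0.023 -0.045 -0.999  1.022]
 [ 0.     0.     0.     1.   ]]
[[448.00787813   0.         257.86375016]
 [  0.         448.00787813 196.32480612]
 [  0.           0.           1.        ]] [0.01500816 0.         0.         0.         0.        ] [[-0.761 -0.334  0.556 -0.018]
 [-0.649  0.405 -0.644  0.52 ]
 [-0.01  -0.851 -0.525  0.567]
 [ 0.     0.     0.     1.   ]]
0.1 [[ 0.945  0.327 -0.001]
 [ 0.327 -0.945  0.001]
 [-0.    -0.001 -1.   ]] [-0.40274081 -0.45043107 -0.15278853]
```

View pics/t0.png

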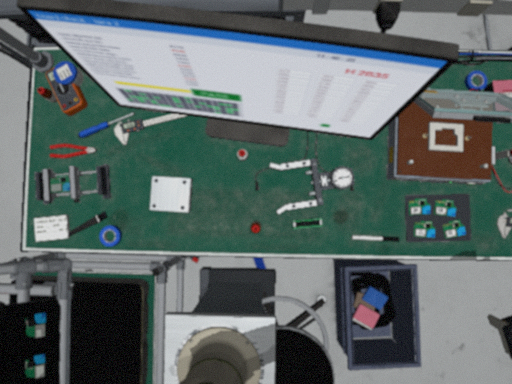

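View pics/s0.png

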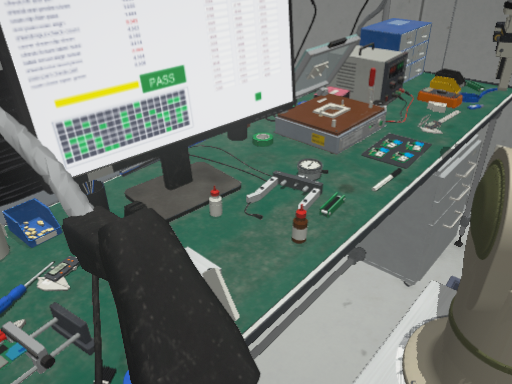

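The top view shows the plate at about (171,194) and the fixture with its dial at (342,178), mouth facing left, with bottles near (242,154) and (255,228). The scene view shows the fixture, with a dark object over the plate. I'll check the state and enlarge the views.

```bash
python3 - <<'E'
from h import *
a=shot('top');b=shot('scene')
o=env.get_obs()
for k in('qpos','tcp_pos','finger_gap'):print(k,np.round(o[k],3))
print('tcp in top',proj(a,o['tcp_pos']),'scene',proj(b,o['tcp_pos']))
print('fixture/plate/bottles rough z0',cast(a,[(171,194),(342,178),(242,154),(255,228),(308,223)],0.03).round(3))
i=a['image'][140:250,140:360]; j=b['image'][150:260,190:350]
cv2.imwrite('pics/t1.png',np.vstack([cv2.resize(i,(600,300),interpolation=cv2.INTER_CUBIC),cv2.resize(j[:80],(600,300),interpolation=cv2.INTER_CUBIC)]))
# plate: bright white blob
g=cv2.cvtColor(a['image'],cv2.COLOR_BGR2GRAY)
n,l,s,ct=cv2.connectedComponentsWithStats((g>170).astype(np.uint8))
for k in range(1,n):
    x,y,w,h,A=s[k]
    if 120<y<250 and 100<x<380 and A>8: print(s[k],ct[k].round(1))
k=l[186,165]; c=max(cv2.findContours((l==k).astype(np.uint8),0,2)[0],key=cv2.contourArea)
r=cv2.minAreaRect(c);bx=cv2.boxPoints(r);print(r,cast(a,bx,.028).round(4),cast(a,[r[0]],.028))
E
```

```text
qpos [ 1.161  0.6   -0.003  1.6    0.002  0.943 -0.08 ]
tcp_pos [ 0.237 -0.685  0.218]
finger_gap 0.999
tcp in top [[510.79214481 309.86392209]] scene [[499.50674099  83.21652897]]
fixture/plate/bottles rough z0 [[ 0.493  0.142  0.03 ]
 [ 0.546 -0.338  0.03 ]
 [ 0.609 -0.057  0.03 ]
 [ 0.402 -0.097  0.03 ]
 [ 0.419 -0.244  0.03 ]]
[115 125  13  19 117] [120.4 134.2]
[288 161  15   7  73] [295.3 164.3]
[305 160   5   6  23] [307.1 162.6]
[270 164  17   5  66] [278.5 166. ]
[334 169  18  18 232] [342.2 177.3]
[ 150  177   40   35 1228] [170.  193.9]
[322 177   5   8  32] [323.8 180.4]
[311 200   5   6  22] [313.4 202.8]
[295 202  15   7  74] [301.5 204.6]
[277 204  16  10  68] [285.1 207.9]
[353 236  29   4  85] [367.1 237.5]
((169.81195068359375, 193.82083129882812), (38.048866271972656, 33.592098236083984), 3.8140745162963867) [[0.4491 0.2021 0.028 ]
 [0.5443 0.1986 0.028 ]
 [0.5386 0.0896 0.028 ]
 [0.4439 0.0936 0.028 ]] [[0.49387657 0.14576252 0.028     ]]
```

View pics/t1.png

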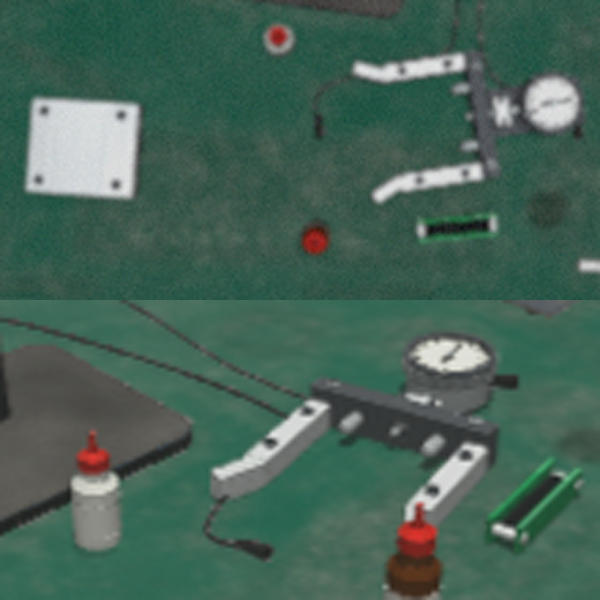

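```bash
python3 - <<'E'
from h import *
a=shot('top');b=shot('scene')
B=[[.4491,.2021],[.5443,.1986],[.5386,.0896],[.4439,.0936]]
for z in(0,.028): print(z,'scene',proj(b,[p+[z] for p in B]).round(0).tolist(),'top',proj(a,[p+[z] for p in B]).round(1).tolist())
print('ray',[ (z,cast(b,[(150,300)],z)[0].round(2), proj(a,cast(b,[(150,300)],z))[0].round(0)) for z in(.45,.4,.3,.2)])
i=cv2.resize(a['image'][165:220,140:215],(800,586),interpolation=cv2.INTER_CUBIC)
j=cv2.resize(b['image'][240:330,170:270],(400,360),interpolation=cv2.INTER_CUBIC)
k=cv2.resize(a['image'][150:220,262:362],(400,280),interpolation=cv2.INTER_CUBIC)
cv2.imwrite('pics/c1.png',np.hstack([cv2.resize(i,(400,300)),k[:,:,:][:280].copy() if 0 else cv2.resize(k,(400,300))]))
m=cv2.imread('pics/c1.png');j2=cv2.resize(j,(400,300));cv2.imwrite('pics/c1.png',np.vstack([m,np.hstack([j2,cv2.resize(b['image'][200:384,0:300],(400,300))])]))
# fixture features
g=cv2.cvtColor(a['image'],cv2.COLOR_BGR2GRAY)
hsv=cv2.cvtColor(a['image'],cv2.COLOR_BGR2HSV)
m=((hsv[...,1]<70)&(g<110)).astype(np.uint8);m[:155]=0;m[210:]=0;m[:,:308]=0;m[:,328:]=0
n,l,s,ct=cv2.connectedComponentsWithStats(m);print(s[1:],ct[1:].round(1))
k=1+s[1:,4].argmax();ys,xs=np.where(l==k);r=cv2.fitLine(np.c_[xs,ys].astype(np.float32),cv2.DIST_HUBER,0,.01,.01).ravel();print('stop line',r)
e=[r[2:]+t*r[:2] for t in(-18,18)];P=cast(a,e,.03);print(P.round(4),np.degrees(np.arctan2(*(P[1]-P[0])[[1,0]])))
print('dial',cast(a,[(342.2,177.3)],.034))
print('rails',cast(a,[(295.3,164.3),(307.1,162.6),(278.5,166),(301.5,204.6),(313.4,202.8),(285.1,207.9)],.02).round(4))
E
```

```text
0 scene [[173.0, 312.0], [140.0, 286.0], [188.0, 258.0], [220.0, 280.0]] top [[152.8, 209.2], [155.0, 176.6], [191.9, 179.1], [189.8, 211.7]]
0.028 scene [[171.0, 300.0], [138.0, 275.0], [186.0, 247.0], [220.0, 269.0]] top [[149.7, 209.3], [151.9, 175.8], [189.9, 178.3], [187.7, 211.9]]
ray [(0.45, array([0.09, 0.46, 0.45]), array([-76., 417.])), (0.4, array([0.14, 0.43, 0.4 ]), array([-39., 379.])), (0.3, array([0.23, 0.37, 0.3 ]), array([ 25., 315.])), (0.2, array([0.32, 0.32, 0.2 ]), array([ 76., 264.]))]
[[316 155   1   1   1]
 [308 158  20  50 447]
 [310 203   1   1   1]
 [309 207   5   1   5]] [[316.  155. ]
 [316.9 181.2]
 [310.  203. ]
 [311.  207. ]]
stop line [1.0583672e-01 9.9438351e-01 3.1654492e+02 1.8112706e+02]
[[ 0.586  -0.261   0.03  ]
 [ 0.4859 -0.2725  0.03  ]] -173.45239250955385
dial [[ 0.54730934 -0.33752538  0.034     ]]
rails [[ 0.5834 -0.2077  0.02  ]
 [ 0.5887 -0.2411  0.02  ]
 [ 0.5779 -0.1602  0.02  ]
 [ 0.4696 -0.2265  0.02  ]
 [ 0.4752 -0.2599  0.02  ]
 [ 0.4596 -0.1805  0.02  ]]
```

View pics/c1.png

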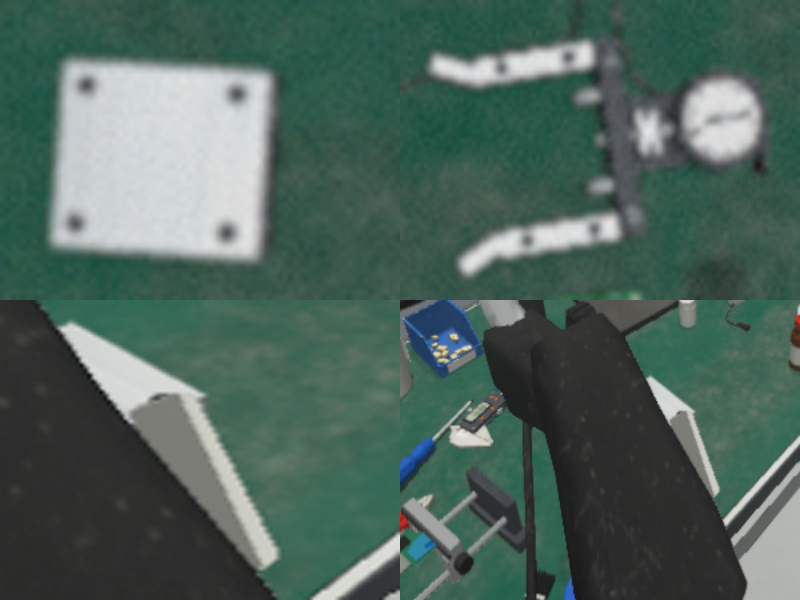

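The plate lies with its long axis about -93°. The fixture axis heads about -80.5°, with rails near (0.58,-0.21) and (0.47,-0.23). Next I check which side the holes are on, and the clearances.

```bash
python3 - <<'E'
from h import *
im=np.mean([shot('top')['image'].astype(float) for _ in range(12)],0); a=shot('top');b=shot('scene')
# front-face profile: sample the face at heights, along plate y
R=np.array([.4967,.20035]);F=np.array([.49125,.0916]);u=(F-R)/np.linalg.norm(F-R);v=np.array([-u[1],u[0]])
g=im.mean(2).astype(np.float32)
for off in(-.002,0,.002,.004):
  row=[]
  for t in np.arange(-.045,.046,.005):
    P=[[*(F+u*off+v*t),z] for z in(.010,.014,.018)]
    q=proj(a,P).astype(np.float32)
    row.append(int(cv2.remap(g,q[:,0].copy(),q[:,1].copy(),1).mean()))
  print(off,row)
print('ray2',[(z,cast(b,[(230,350)],z)[0].round(2)) for z in(.4,.3,.2)])
def tri(pt,ps):
  A=[];B=[]
  M=np.zeros((3,3));r=np.zeros(3)
  for c,p in((a,pt),(b,ps)):
    o=c['pose'][:3,3];d=cast(c,[p],0)[0]-o;d/=np.linalg.norm(d);Q=np.eye(3)-np.outer(d,d);M+=Q;r+=Q@o
  return np.linalg.solve(M,r)
print('screen corner',tri((372,137),(292,105)),'left',tri((120,105),(62,178)))
print('bottles flux',cast(a,[(255,228)],.08),'glue',cast(a,[(241.5,153.5)],.065))
print('tri flux',tri((255,228),(301,213)),'glue',tri((241.5,153.5),(214,190)))
E
```

```text
-0.002 [142, 156, 158, 158, 151, 147, 147, 151, 149, 152, 153, 150, 145, 144, 149, 153, 147, 148, 144]
0 [108, 115, 119, 122, 114, 111, 112, 115, 110, 111, 110, 111, 108, 108, 116, 122, 113, 110, 105]
0.002 [84, 84, 87, 92, 85, 80, 82, 86, 83, 80, 77, 79, 77, 80, 90, 97, 89, 82, 76]
0.004 [72, 66, 67, 74, 70, 67, 70, 74, 70, 64, 60, 64, 66, 69, 76, 81, 75, 67, 63]
ray2 [(0.4, array([0.08, 0.43, 0.4 ])), (0.3, array([0.14, 0.37, 0.3 ])), (0.2, array([0.2 , 0.31, 0.2 ]))]
screen corner [ 0.6383062  -0.38271087  0.1574905 ] left [0.69834494 0.22607015 0.18575787]
bottles flux [[ 0.40534661 -0.09818096  0.08      ]] glue [[ 0.60545553 -0.05770043  0.065     ]]
tri flux [ 0.40370005 -0.09847429  0.06753671] glue [ 0.60616798 -0.05718485  0.06316561]
```

>>> arm_command(
  translation=[
    [0,0,0],
    [0,0,0],
    [0,0,0],
    [0,0,0],
    [0,0,0],
    [0,0,0],
    [0,0,0],
    [0,0,0],
    [0,0,0],
    [0,0,0],
  ],
  rot=[
    [0,0,-6.8],
    [0,0,-6.8],
    [0,0,-6.8],
    [0,0,-6.8],
    [0,0,-6.8],
    [0,0,-6.8],
    [0,0,-6.8],
    [0,0,-6.8],
    [0,0,-6.8],
    [0,0,-6.8],
  ],
  grip=[0.08,0.08,0.08,0.08,0.08,0.08,0.08,0.08,0.08,0.08],
)

```text
time: 1.83
tcp_pos: [0.2367, -0.6853, 0.2187]
tcp_rot: [[0.045, 0.999, -0.0], [0.999, -0.045, -0.0], [-0.0, -0.0, -1.0]]
contact_force: [0.1, 0.2, 0.2]
finger_gap: 0.538
grip_force: 0.0
```

>>> arm_command(
  translation=[
    [0.036,0.018,0],
    [0.036,0.018,0],
    [0.036,0.018,0],
    [0.036,0.018,0],
    [0.036,0.018,0],
    [0.036,0.018,0],
    [0.036,0.018,0],
    [0.036,0.018,0],
    [0.036,0.018,0],
    [0.036,0.018,0],
  ],
  rot=[
    [0,0,0],
    [0,0,0],
    [0,0,0],
    [0,0,0],
    [0,0,0],
    [0,0,0],
    [0,0,0],
    [0,0,0],
    [0,0,0],
    [0,0,0],
  ],
  grip=[0.08,0.08,0.08,0.08,0.08,0.08,0.08,0.08,0.08,0.08],
)

```text
time: 2.67
tcp_pos: [0.4356, -0.3333, 0.2189]
tcp_rot: [[0.051, 0.999, 0.0], [0.999, -0.051, -0.001], [-0.001, 0.0, -1.0]]
contact_force: [0.3, 0.1, -0.5]
finger_gap: 0.541
grip_force: 0.0
```

>>> arm_command(
  translation=[
    [0.036,0.005,0],
    [0.036,0.005,0],
    [0.036,0.005,0],
    [0.036,0.005,0],
    [0.036,0.005,0],
    [0.036,0.005,0],
    [0.036,0.005,0],
    [0.036,0.005,0],
    [0.036,0.005,0],
    [0.036,0.005,0],
  ],
  rot=[
    [0,0,0],
    [0,0,0],
    [0,0,0],
    [0,0,0],
    [0,0,0],
    [0,0,0],
    [0,0,0],
    [0,0,0],
    [0,0,0],
    [0,0,0],
  ],
  grip=[0.08,0.08,0.08,0.08,0.08,0.08,0.08,0.08,0.08,0.08],
)

```text
time: 3.5
tcp_pos: [0.5035, 0.0237, 0.2189]
tcp_rot: [[0.051, 0.999, 0.001], [0.999, -0.051, -0.0], [-0.0, 0.001, -1.0]]
contact_force: [0.4, 0.5, -0.8]
finger_gap: 0.537
grip_force: 0.0
```

>>> arm_command(
  translation=[
    [0.035,-0.003,0],
    [0.035,-0.003,0],
    [0.035,-0.003,0],
    [0.035,-0.003,0],
    [0.035,-0.003,0],
    [0.035,-0.003,0],
    [0,0,0.03],
    [0,0,0.03],
    [0,0,0.03],
    [0,0,0.03],
  ],
  rot=[
    [0,0,0],
    [0,0,0],
    [0,0,0],
    [0,0,0],
    [0,0,0],
    [0,0,0],
    [0,0,0],
    [0,0,0],
    [0,0,0],
    [0,0,0],
  ],
  grip=[0.08,0.08,0.08,0.08,0.08,0.08,0.08,0.08,0.08,0.08],
)

```text
time: 4.33
tcp_pos: [0.4963, 0.233, 0.0977]
tcp_rot: [[0.051, 0.999, 0.001], [0.999, -0.051, 0.001], [0.001, 0.001, -1.0]]
contact_force: [0.7, 0.5, -0.2]
finger_gap: 0.544
grip_force: 0.0
```

>>> arm_command(
  translation=[
    [0,0,0.03],
    [0,0,0.03],
    [0,0,0.012],
    [0,0,0.006],
    [0,0,0],
  ],
  rot=[
    [0,0,0],
    [0,0,0],
    [0,0,0],
    [0,0,0],
    [0,0,0],
  ],
  grip=[0.08,0.08,0.08,0.08,0.08],
)

```text
time: 4.75
tcp_pos: [0.4957, 0.2327, 0.0195]
tcp_rot: [[0.051, 0.999, -0.002], [0.999, -0.051, -0.001], [-0.001, -0.002, -1.0]]
contact_force: [0.4, 1.0, 0.5]
finger_gap: 0.537
grip_force: 0.0
```

>>> arm_command(
  translation=[
    [-0.012,0,0.002],
    [-0.012,0,0.001],
    [-0.008,0.0004,0],
    [-0.01,0.0004,0],
    [-0.01,0.0003,0],
    [-0.01,0.0002,0],
    [-0.01,0.0001,0],
    [-0.01,0,0],
    [-0.01,-0.0001,0],
    [-0.01,-0.0002,0],
  ],
  rot=[
    [0,0,0],
    [0,0,0],
    [0,0,-0.4],
    [0,0,-0.6],
    [0,0,-0.6],
    [0,0,-0.6],
    [0,0,-0.6],
    [0,0,-0.6],
    [0,0,-0.6],
    [0,0,-0.6],
  ],
  grip=[0.08,0.08,0.08,0.08,0.08,0.08,0.08,0.08,0.08,0.08],
)

```text
time: 5.58
tcp_pos: [0.4955, 0.1309, 0.0185]
tcp_rot: [[-0.031, 1.0, 0.002], [1.0, 0.031, 0.002], [0.002, 0.002, -1.0]]
contact_force: [-0.2, 6.1, 3.6]
finger_gap: 0.543
grip_force: 3.1
```

```bash
cat >> h.py <<'E'
from scipy.spatial import ConvexHull
FX=np.array([.165,-.986]);FX/=np.linalg.norm(FX);FY=np.array([-FX[1],FX[0]]);FO=np.array([.5341,-.2586])
def fix(p): d=np.array(p)[:2]-FO; return np.array([d@FX,d@FY]).round(4)
def plate(c):
    # front edge + side edges of the bright top face
    g=cv2.cvtColor(c['image'],cv2.COLOR_BGR2GRAY);hs=cv2.cvtColor(c['image'],cv2.COLOR_BGR2HSV)
    m=((g>150)&(hs[...,1]<60)).astype(np.uint8);m[:140]=0;m[235:]=0;m[:,:100]=0;m[:,330:]=0
    m=cv2.morphologyEx(m,cv2.MORPH_OPEN,np.ones((9,9),np.uint8))
    k=max(cv2.findContours(m,0,2)[0],key=cv2.contourArea)
    r=cv2.minAreaRect(k);b=cast(c,cv2.boxPoints(r),.028)[:,:2]
    return r,b
E
python3 - <<'E'
from h import *
a=shot('top','t2.png')
r,b=plate(a);print(r,b.round(4).tolist());print([fix(p).tolist() for p in b]);print('tcp',fix(env.get_obs()['tcp_pos']))
cv2.imwrite('pics/t2c.png',cv2.resize(a['image'][130:250,120:380],(800,370),interpolation=cv2.INTER_CUBIC))
E
```

```text
Traceback (most recent call last):
  File "h.py", line 22, in plate
    k=max(cv2.findContours(m,0,2)[0],key=cv2.contourArea)
ValueError: max() iterable argument is empty
```

```bash
python3 - <<'E'
from h import *
b=shot('scene');t=cv2.imread('pics/t2.png')
cv2.imwrite('pics/t2c.png',np.vstack([cv2.resize(t[100:260,100:370],(500,296)),cv2.resize(b['image'][180:340,100:370],(500,296))]))
print('tcp',fix(env.get_obs()['tcp_pos']))
E
```

```text
tcp [-0.388   0.0253]
```

View pics/t2c.png

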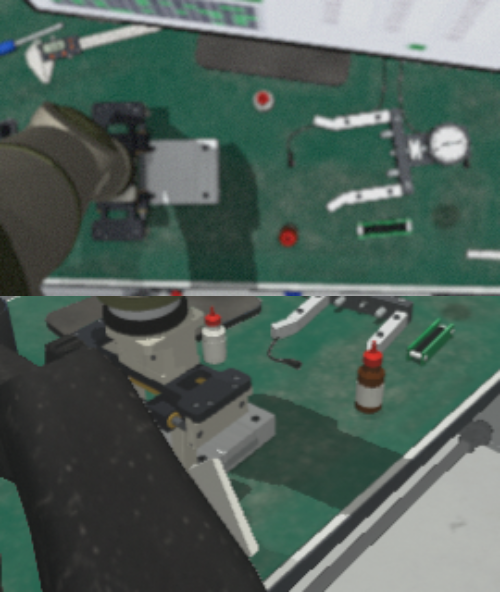

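The plate moved squarely with the fingers: front edge at about (218,175) to (219,210) px, bottles undisturbed. I'll measure it from its visible front and side edges.

```bash
cat >> h.py <<'E'
def plate(c,dbg=False):
    o=env.get_obs();t=np.array(o['tcp_pos'])[:2];R=np.array(o['tcp_rot']);h=-R[:2,0]
    hs=cv2.cvtColor(c['image'],cv2.COLOR_BGR2HSV)
    s=proj(c,[[*(t+h*.095),.028]])[0].round().astype(int)
    v0=np.median(hs[s[1]-3:s[1]+4,s[0]-3:s[0]+4,2])
    m=((hs[...,1]<70)&(abs(hs[...,2].astype(int)-v0)<40)).astype(np.uint8)
    m=cv2.morphologyEx(m,cv2.MORPH_OPEN,np.ones((3,3),np.uint8))
    # world-space samples of component, restricted to ahead of the gripper body
    ys,xs=np.where(cv2.connectedComponents(m)[1]==cv2.connectedComponents(m)[1][s[1],s[0]])
    P=cast(c,np.c_[xs,ys],.028)[:,:2]-t; n=np.array([-h[1],h[0]])
    A=P@h;B=P@n
    fr=[];l=[];r=[]
    for b in np.arange(-.036,.037,.003):
        k=A[abs(B-b)<.0016]
        if len(k): fr.append((b,k.max()+.0014))
    for a in np.arange(.075,.108,.003):
        k=B[abs(A-a)<.0016]
        if len(k): l.append((a,k.max()+.0014)); r.append((a,k.min()-.0014))
    fr,l,r=map(np.array,(fr,l,r))
    md=lambda q:np.median(q[:,1])
    from scipy.stats import theilslopes
    sl=theilslopes(fr[:,1],fr[:,0])[0]   # angle of front edge rel. to tool
    ph=-sl; hd=h*np.cos(ph)+n*np.sin(ph)
    mid=(md(l)+md(r))/2; fc=t+h*md(fr)+n*mid
    hf=lambda d:np.degrees(np.arctan2(d@FY,d@FX)).round(2)
    print('front ahead of tcp',md(fr).round(4),'lat',mid.round(4),'width',(md(l)-md(r)).round(4),'| front in fix',fix(fc),'plate ang',hf(hd),'tool ang',hf(h),'tcp',fix(t))
E
python3 - <<'E'
from h import *
plate(shot('top'));plate(shot('top'))
E
```

```text
front ahead of tcp 0.1212 lat 0.0023 width 0.0959 | front in fix [-0.2682  0.0106] plate ang -8.28 tool ang -7.95 tcp [-0.3886  0.0251]
front ahead of tcp 0.1218 lat 0.0024 width 0.096 | front in fix [-0.2681  0.0106] plate ang -8.27 tool ang -7.94 tcp [-0.3891  0.0251]
```

>>> arm_command(
  translation=[
    [-0.0098,-0.0004,0],
    [-0.0098,-0.0005,0],
    [-0.0098,-0.0006,0],
    [-0.0098,-0.0007,0],
    [-0.0098,-0.0008,0],
    [-0.0098,-0.0009,0],
    [-0.0098,-0.001,0],
    [-0.0098,-0.0011,0],
    [-0.0098,-0.0012,0],
    [-0.0098,-0.0012,0],
  ],
  rot=[
    [0,0,-0.5],
    [0,0,-0.5],
    [0,0,-0.5],
    [0,0,-0.5],
    [0,0,-0.5],
    [0,0,-0.5],
    [0,0,-0.5],
    [0,0,-0.5],
    [0,0,-0.5],
    [0,0,-0.5],
  ],
  grip=[0.08,0.08,0.08,0.08,0.08,0.08,0.08,0.08,0.08,0.08],
)

```text
time: 6.62
tcp_pos: [0.4935, 0.0336, 0.0179]
tcp_rot: [[-0.119, 0.993, 0.001], [0.993, 0.119, 0.002], [0.002, 0.002, -1.0]]
contact_force: [0.6, 5.4, 2.5]
finger_gap: 0.54
grip_force: 2.9
```

```bash
python3 - <<'E'
from h import *
plate(shot('top'));plate(shot('top'))
E
```

```text
front ahead of tcp 0.116 lat -0.0022 width 0.0862 | front in fix [-0.1763 -0.0007] plate ang -0.13 tool ang -2.78 tcp [-0.2921  0.0071]
front ahead of tcp 0.1191 lat -0.0017 width 0.0878 | front in fix [-0.1736 -0.0006] plate ang -0.24 tool ang -2.89 tcp [-0.2924  0.007 ]
```

```bash
python3 - <<'E'
from h import *
a=shot('top')
cv2.imwrite('pics/t3.png',cv2.resize(a['image'][145:245,190:360],(800,470),interpolation=cv2.INTER_CUBIC))
E
```

```text
(no output)
```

View pics/t3.png

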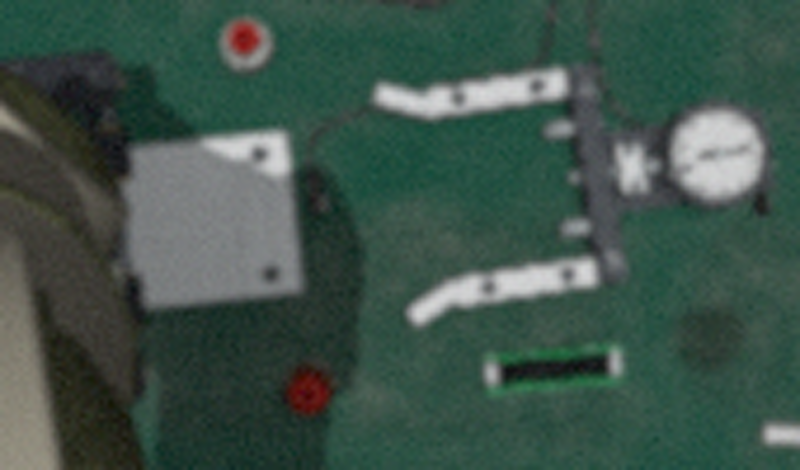

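Part of the plate's top is sunlit, which broke the mask: its front corners are at about (251,173) and (254,207) px. I'll widen the mask.

```bash
sed -i 's/(abs(hs\[...,2\].astype(int)-v0)<40)/(hs[...,2]>v0-35)/' h.py; python3 - <<'E'
from h import *
plate(shot('top'));a=shot('top');plate(a)
print([fix(p).tolist() for p in cast(a,[(251.2,173.0), (254.4,207.0)],.028)])
print('rail mids',[fix(p).tolist() for p in [[0.5834,-0.2077],[0.5887,-0.2411],[0.4696,-0.2265],[0.4752,-0.2599]]])
E
```

```text
front ahead of tcp 0.1203 lat 0.0051 width 0.0999 | front in fix [-0.1729  0.0062] plate ang -4.58 tool ang -2.88 tcp [-0.2934  0.0072]
front ahead of tcp 0.1207 lat 0.0048 width 0.1002 | front in fix [-0.1729  0.0061] plate ang -4.58 tool ang -2.85 tcp [-0.2937  0.0073]
[[-0.1691, 0.0506], [-0.1743, -0.0452]]
rail mids [[-0.0421, 0.057], [-0.0082, 0.0567], [-0.0423, -0.0583], [-0.0084, -0.0583]]
```

>>> arm_command(
  translation=[
    [-0.0085,-0.0009,0],
    [-0.0085,-0.001,0],
    [-0.0085,-0.001,0],
    [-0.0085,-0.0011,0],
    [-0.0085,-0.0011,0],
    [-0.0085,-0.0012,0],
    [-0.0085,-0.0012,0],
  ],
  rot=[
    [0,0,-0.5],
    [0,0,-0.5],
    [0,0,-0.5],
    [0,0,-0.5],
    [0,0,-0.5],
    [0,0,-0.5],
    [0,0,-0.5],
  ],
  grip=[0.08,0.08,0.08,0.08,0.08,0.08,0.08],
)

```text
time: 7.45
tcp_pos: [0.494, -0.0287, 0.0176]
tcp_rot: [[-0.177, 0.984, -0.0], [0.984, 0.177, 0.0], [0.0, -0.0, -1.0]]
contact_force: [-0.7, 3.9, 0.6]
finger_gap: 0.538
grip_force: 2.2
```

```bash
python3 - <<'E'
from h import *
plate(shot('top'));a=shot('top');plate(a)
cv2.imwrite('pics/t4.png',cv2.resize(a['image'][145:245,190:360],(800,470),interpolation=cv2.INTER_CUBIC))
E
```

```text
front ahead of tcp 0.1177 lat 0.0053 width 0.0988 | front in fix [-0.1135  0.0042] plate ang -4.02 tool ang 0.61 tcp [-0.2311 -0.0023]
front ahead of tcp 0.1202 lat 0.0053 width 0.0984 | front in fix [-0.1115  0.004 ] plate ang -2.66 tool ang 0.51 tcp [-0.2316 -0.0023]
```

View pics/t4.png

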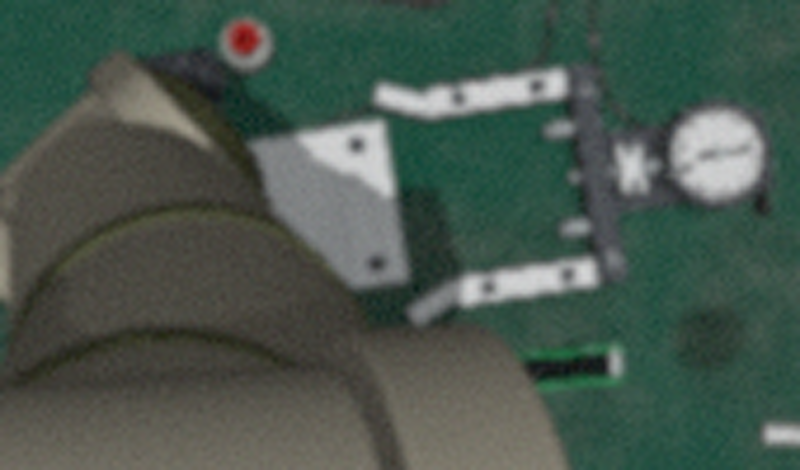

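>>> arm_command(
  translation=[
    [-0.007,-0.0009,0],
    [-0.007,-0.0009,0],
    [-0.007,-0.0009,0],
    [-0.007,-0.0006,0],
    [-0.007,0,0],
    [-0.007,0,0],
  ],
  rot=[
    [0,0,0],
    [0,0,0],
    [0,0,0],
    [0,0,0],
    [0,0,0],
    [0,0,0],
  ],
  grip=[0.08,0.08,0.08,0.08,0.08,0.08],
)

```text
time: 8.05
tcp_pos: [0.4981, -0.0702, 0.0176]
tcp_rot: [[-0.177, 0.984, -0.0], [0.984, 0.177, 0.0], [0.0, -0.0, -1.0]]
contact_force: [-1.0, 4.2, -0.1]
finger_gap: 0.542
grip_force: 2.2
```

```bash
python3 - <<'E'
from h import *
plate(shot('top'));a=shot('top');plate(a)
cv2.imwrite('pics/t5.png',cv2.resize(a['image'][145:245,190:360],(800,470),interpolation=cv2.INTER_CUBIC))
E
```

```text
front ahead of tcp 0.1182 lat 0.0297 width 0.0884 | front in fix [-0.072   0.0264] plate ang -3.34 tool ang 0.57 tcp [-0.1899 -0.0045]
front ahead of tcp 0.1211 lat 0.0309 width 0.0852 | front in fix [-0.0695  0.0275] plate ang -3.05 tool ang 0.54 tcp [-0.1903 -0.0045]
```

>>> arm_command(
  translation=[
    [-0.006,0,0],
    [-0.006,0,0],
    [-0.006,0,0],
    [-0.006,0,0],
    [-0.006,0,0],
    [-0.006,0,0],
  ],
  rot=[
    [0,0,0.1],
    [0,0,0.1],
    [0,0,0.1],
    [0,0,0.1],
    [0,0,0.1],
    [0,0,0],
  ],
  grip=[0.08,0.08,0.08,0.08,0.08,0.08],
)

```text
time: 8.65
tcp_pos: [0.5044, -0.1055, 0.0176]
tcp_rot: [[-0.168, 0.986, -0.0], [0.986, 0.168, 0.0], [0.0, -0.0, -1.0]]
contact_force: [-1.0, 4.4, 0.7]
finger_gap: 0.536
grip_force: 2.3
```

>>> arm_command(
  translation=[
    [-0.005,0,0],
    [-0.005,0,0],
    [-0.005,0,0],
    [-0.004,0,0],
    [-0.003,0,0],
  ],
  rot=[
    [0,0,0],
    [0,0,0],
    [0,0,0],
    [0,0,0],
    [0,0,0],
  ],
  grip=[0.08,0.08,0.08,0.08,0.08],
)

```text
time: 9.07
tcp_pos: [0.5081, -0.1272, 0.0176]
tcp_rot: [[-0.168, 0.986, -0.0], [0.986, 0.168, -0.0], [-0.0, -0.0, -1.0]]
contact_force: [-0.8, 4.2, 0.8]
finger_gap: 0.535
grip_force: 2.5
```

```bash
python3 - <<'E'
from h import *
a=shot('top');b=shot('scene');print(fix(env.get_obs()['tcp_pos']))
cv2.imwrite('pics/t6.png',np.vstack([cv2.resize(a['image'][145:225,240:360],(480,320),interpolation=cv2.INTER_CUBIC),cv2.resize(b['image'][150:220,230:335],(480,270),interpolation=cv2.INTER_CUBIC)]))
E
```

```text
[-0.1333 -0.004 ]
```

View pics/t6.png

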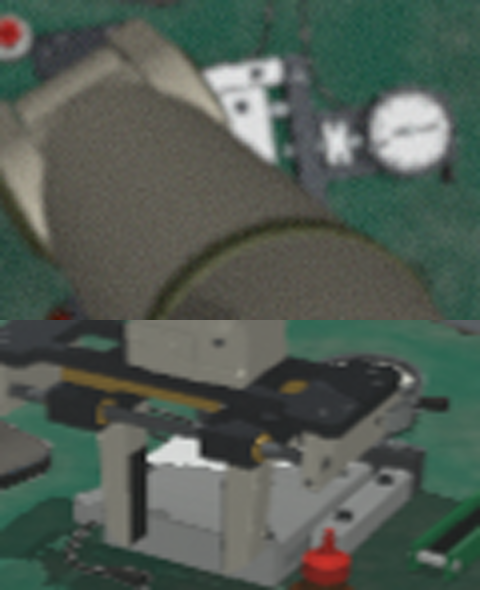

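The plate is between the rails with its front nearly at the pegs. I'll push on gently, watching the force.

>>> arm_command(
  translation=[
    [-0.003,0,0],
    [-0.003,0,0],
    [-0.003,0,0],
    [-0.002,0,0],
  ],
  rot=[
    [0,0,0],
    [0,0,0],
    [0,0,0],
    [0,0,0],
  ],
  grip=[0.08,0.08,0.08,0.08],
)

```text
time: 9.5
tcp_pos: [0.51, -0.1376, 0.0176]
tcp_rot: [[-0.168, 0.986, -0.0], [0.986, 0.168, 0.0], [0.0, -0.0, -1.0]]
contact_force: [-0.4, 5.0, 2.0]
finger_gap: 0.54
grip_force: 2.7
```

>>> arm_command(
  translation=[
    [-0.002,0,0],
    [-0.002,0,0],
    [-0.001,0,0],
  ],
  rot=[
    [0,0,0],
    [0,0,0],
    [0,0,0],
  ],
  grip=[0.08,0.08,0.08],
)

```text
time: 9.75
tcp_pos: [0.5108, -0.1425, 0.0176]
tcp_rot: [[-0.168, 0.986, -0.0], [0.986, 0.168, 0.0], [0.0, -0.0, -1.0]]
contact_force: [-1.5, 6.1, 2.1]
finger_gap: 0.537
grip_force: 2.7
```

>>> arm_command(
  translation=[
    [-0.002,0,0],
    [-0.001,0,0],
    [-0.001,0,0],
  ],
  rot=[
    [0,0,0],
    [0,0,0],
    [0,0,0],
  ],
  grip=[0.08,0.08,0.08],
)

```text
time: 10.0
tcp_pos: [0.511, -0.1433, 0.0176]
tcp_rot: [[-0.17, 0.985, -0.0], [0.985, 0.17, 0.004], [0.004, 0.0, -1.0]]
contact_force: [-3.6, 17.9, 5.5]
finger_gap: 0.538
grip_force: 9.2
```

>>> arm_command(
  translation=[
    [-0.001,0,0],
    [-0.001,0,0],
    [-0.001,0,0],
  ],
  rot=[
    [0,0,0],
    [0,0,0],
    [0,0,0],
  ],
  grip=[0.08,0.08,0.08],
)

```text
time: 10.25
tcp_pos: [0.5109, -0.1434, 0.0176]
tcp_rot: [[-0.172, 0.985, -0.001], [0.985, 0.172, 0.007], [0.007, 0.0, -1.0]]
contact_force: [-7.3, 27.2, 9.7]
finger_gap: 0.539
grip_force: 14.0
```

Force built up at the expected stop position, so it is home. Backing off and lifting.

>>> arm_command(
  translation=[
    [0.005,0,0],
    [0.015,0,0],
    [0.02,0,0],
    [0.01,0,-0.02],
    [0,0,-0.035],
    [0,0,-0.035],
    [0,0,-0.035],
    [0,0,0],
  ],
  rot=[
    [0,0,0],
    [0,0,0],
    [0,0,0],
    [0,0,0],
    [0,0,0],
    [0,0,0],
    [0,0,0],
    [0,0,0],
  ],
  grip=[0.08,0.08,0.08,0.08,0.08,0.08,0.08,0.08],
)

```text
time: 10.92
tcp_pos: [0.5061, -0.1012, 0.148]
tcp_rot: [[-0.167, 0.986, 0.007], [0.986, 0.167, -0.003], [-0.004, 0.006, -1.0]]
contact_force: [0.6, -0.4, -0.1]
finger_gap: 0.539
grip_force: 0.0
```

```bash
python3 - <<'E'
from h import *
ims=[shot('top') for _ in range(10)];a=ims[0]
im=np.mean([c['image'].astype(float) for c in ims],0).astype(np.uint8)
b=shot('scene')
g=cv2.cvtColor(im,cv2.COLOR_BGR2GRAY)
cv2.imwrite('pics/t7.png',np.hstack([cv2.resize(g[163:193,327:357],(450,450),interpolation=cv2.INTER_CUBIC),cv2.resize(g[155:215,280:332],(345,398),interpolation=cv2.INTER_CUBIC)[:450].copy() if 0 else cv2.resize(g[155:215,280:325],(338,450),interpolation=cv2.INTER_CUBIC)]))
m=(g>150).astype(np.uint8);m[:165]=0;m[190:]=0;m[:,:330]=0;m[:,356:]=0
m=cv2.morphologyEx(m,cv2.MORPH_CLOSE,np.ones((5,5)))
M=cv2.moments(m,True);c=(M['m10']/M['m00'],M['m01']/M['m00']);print('dial px',c,M['m00'],cast(a,[c],.035))
C=cast(a,[c],.034)[0]
for r in(.010,.014,.018,.021,.024,.030):
  row=[]
  for t in range(0,360,10):
    w=np.radians(t);d=FX*np.cos(w)+FY*np.sin(w)
    q=proj(a,[[*(C[:2]+r*d),.034]]).astype(np.float32);row.append(int(cv2.remap(g,q[:,:1].copy(),q[:,1:].copy(),1)[0,0]))
  print(r,row)
E
```

```text
dial px (342.13653136531366, 177.28413284132841) 271.0 [[ 0.54726566 -0.33713198  0.035     ]]
0.01 [214, 216, 217, 217, 217, 218, 217, 217, 215, 213, 209, 197, 182, 168, 173, 191, 206, 215, 217, 218, 218, 217, 217, 217, 217, 217, 217, 214, 207, 193, 178, 165, 164, 181, 198, 208]
0.014 [218, 217, 217, 216, 217, 217, 217, 218, 218, 218, 217, 213, 195, 170, 176, 198, 213, 218, 216, 211, 211, 215, 218, 218, 218, 218, 218, 218, 219, 214, 207, 200, 201, 210, 216, 217]
0.018 [216, 215, 214, 218, 214, 212, 212, 214, 214, 214, 218, 216, 197, 172, 181, 205, 204, 209, 205, 184, 184, 207, 215, 212, 212, 214, 214, 210, 213, 216, 213, 213, 213, 212, 208, 211]
0.021 [208, 206, 202, 212, 203, 194, 199, 203, 200, 198, 208, 207, 188, 177, 188, 196, 189, 194, 193, 167, 168, 204, 206, 193, 195, 203, 200, 193, 200, 207, 200, 208, 206, 202, 195, 196]
0.024 [188, 179, 177, 191, 177, 170, 174, 178, 169, 167, 175, 181, 164, 165, 183, 182, 174, 176, 175, 156, 156, 186, 180, 165, 167, 178, 171, 163, 170, 175, 177, 184, 186, 177, 172, 170]
0.03 [89, 90, 91, 92, 92, 95, 94, 92, 92, 90, 83, 88, 90, 82, 91, 86, 85, 79, 87, 93, 97, 90, 86, 85, 86, 93, 88, 90, 91, 87, 89, 87, 94, 87, 92, 78]
```

View pics/t7.png

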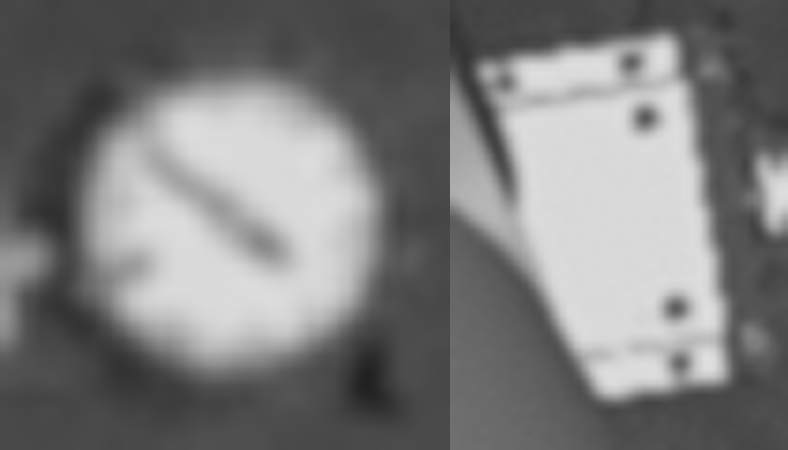

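The plate is flush with the stop (front edge against the block along its length). The pointer tip stands at about +133° (−3.96 rad) and the zero mark at about +195°, so the bezel must turn about 62° clockwise. I'll grip it with the fingers roughly along the fixture's x, in two bites to stay clear of the monitor.

>>> arm_command(
  translation=[
    [0,0,0],
    [0,0,0],
    [0,0,0],
    [0,0,0],
    [0,0,0],
    [0,0,0],
    [0,0,0],
    [0,0,0],
    [0,0,0],
    [0,0,0],
  ],
  rot=[
    [0,0,7],
    [0,0,7],
    [0,0,7],
    [0,0,7],
    [0,0,7],
    [0,0,7],
    [0,0,7],
    [0,0,7],
    [0,0,7],
    [0,0,7],
  ],
  grip=[0.72,0.72,0.72,0.72,0.72,0.72,0.72,0.72,0.72,0.72],
)

```text
time: 12.3
tcp_pos: [0.5035, -0.0999, 0.1424]
tcp_rot: [[0.872, 0.49, -0.0], [0.49, -0.872, 0.0], [-0.0, -0.0, -1.0]]
contact_force: [-0.7, -0.0, -0.1]
finger_gap: 0.862
grip_force: 0.0
```

>>> arm_command(
  translation=[
    [0,0,0],
    [0,0,0],
  ],
  rot=[
    [0,0,6],
    [0,0,4],
  ],
  grip=[0.72,0.72],
)

```text
time: 12.47
tcp_pos: [0.5035, -0.0999, 0.1424]
tcp_rot: [[0.943, 0.332, -0.0], [0.332, -0.943, -0.0], [-0.0, -0.0, -1.0]]
contact_force: [0.3, -0.4, -0.6]
finger_gap: 0.86
grip_force: 0.0
```

```bash
cat >> h.py <<'E'
DC=np.array([.5473,-.3373])
def todial():
    o=env.get_obs();R=np.array(o['tcp_rot']);t=np.array(o['tcp_pos'])
    print('to dial in tool x,y',(R[:2,:2].T@(DC-t[:2])).round(4),'z',t[2].round(4),'yaw',np.degrees(np.arctan2(R[1,1],R[0,1])).round(2),'gap',round(o['finger_gap']*93,1),'q7',o['qpos'][6])
E
python3 -c "
from h import *
todial()"
```

```text
to dial in tool x,y [-0.0374  0.2385] z 0.1424 yaw -70.64 gap 79.9 q7 -1.3268068199183414
```

>>> arm_command(
  translation=[
    [-0.0047,0.0298,0],
    [-0.0047,0.0298,0],
    [-0.0047,0.0298,0],
    [-0.0047,0.0298,0],
    [-0.0047,0.0298,0],
    [-0.0047,0.0298,0],
    [-0.0047,0.0298,0],
    [-0.0047,0.0298,0],
    [0,0,0],
    [0,0,0],
  ],
  rot=[
    [0,0,0],
    [0,0,0],
    [0,0,0],
    [0,0,0],
    [0,0,0],
    [0,0,0],
    [0,0,0],
    [0,0,0],
    [0,0,0],
    [0,0,0],
  ],
  grip=[0.72,0.72,0.72,0.72,0.72,0.72,0.72,0.72,0.72,0.72],
)

```text
time: 13.3
tcp_pos: [0.5479, -0.3389, 0.1418]
tcp_rot: [[0.943, 0.334, -0.001], [0.334, -0.943, -0.0], [-0.001, -0.0, -1.0]]
contact_force: [-0.7, 0.8, -0.4]
finger_gap: 0.859
grip_force: 0.0
```

```bash
python3 -c "
from h import *
todial()"
```

```text
to dial in tool x,y [-0.     -0.0017] z 0.1418 yaw -70.5 gap 79.9 q7 -0.9384633657501406
```

>>> arm_command(
  translation=[
    [0,-0.0015,0.025],
    [0,0,0.025],
    [0,0,0.025],
    [0,0,0.015],
    [0,0,0.01],
    [0,0,0.008],
    [0,0,0.008],
    [0,0,0],
  ],
  rot=[
    [0,0,0],
    [0,0,0],
    [0,0,0],
    [0,0,0],
    [0,0,0],
    [0,0,0],
    [0,0,0],
    [0,0,0],
  ],
  grip=[0.72,0.72,0.72,0.72,0.72,0.72,0.72,0.72],
)

```text
time: 13.97
tcp_pos: [0.5477, -0.335, 0.0257]
tcp_rot: [[0.941, 0.337, -0.001], [0.337, -0.941, 0.001], [-0.001, -0.001, -1.0]]
contact_force: [-0.0, 0.2, 0.1]
finger_gap: 0.86
grip_force: 0.0
```

>>> arm_command(
  translation=[
    [0,0,0],
    [0,0,0],
    [0,0,0],
    [0,0,0],
  ],
  rot=[
    [0,0,0],
    [0,0,0],
    [0,0,0],
    [0,0,0],
  ],
  grip=[0.3,0.3,0.3,0.3],
)

```text
time: 14.3
tcp_pos: [0.5492, -0.3385, 0.0277]
tcp_rot: [[0.942, 0.335, 0.004], [0.335, -0.942, -0.003], [0.002, 0.004, -1.0]]
contact_force: [2.8, -7.5, -4.8]
finger_gap: 0.676
grip_force: 30.0
```

>>> arm_command(
  translation=[
    [0,0.0035,0],
    [0,0,0],
    [0,0,0],
    [0,0,0],
    [0,0,0],
    [0,0,0],
    [0,0,0],
    [0,0,0],
    [0,0,0],
    [0,0,0],
  ],
  rot=[
    [0,0,0],
    [0,0,4],
    [0,0,4],
    [0,0,4],
    [0,0,4],
    [0,0,4],
    [0,0,4],
    [0,0,4],
    [0,0,4],
    [0,0,0],
  ],
  grip=[0.3,0.3,0.3,0.3,0.3,0.3,0.3,0.3,0.3,0.3],
)

```text
time: 15.13
tcp_pos: [0.5493, -0.3389, 0.0275]
tcp_rot: [[0.976, -0.216, 0.0], [-0.216, -0.976, 0.0], [0.0, -0.0, -1.0]]
contact_force: [-0.9, 1.7, 5.7]
finger_gap: 0.673
grip_force: 30.1
```

>>> arm_command(
  translation=[
    [0,0,0],
    [0,0,0],
    [0,0,0],
  ],
  rot=[
    [0,0,0],
    [0,0,0],
    [0,0,0],
  ],
  grip=[0.72,0.72,0.72],
)

```text
time: 15.38
tcp_pos: [0.5492, -0.3393, 0.0267]
tcp_rot: [[0.977, -0.212, 0.0], [-0.212, -0.977, -0.0], [0.0, 0.0, -1.0]]
contact_force: [-1.1, -0.6, -0.1]
finger_gap: 0.836
grip_force: 0.0
```

>>> arm_command(
  translation=[
    [0,0,0],
    [0,0,0],
    [0,0,0],
    [0,0,0],
    [0,0,0],
    [0,0,0],
  ],
  rot=[
    [0,0,-6.4],
    [0,0,-6.4],
    [0,0,-6.4],
    [0,0,-6.4],
    [0,0,-6.4],
    [0,0,0],
  ],
  grip=[0.72,0.72,0.72,0.72,0.72,0.72],
)

```text
time: 15.88
tcp_pos: [0.5488, -0.3395, 0.0265]
tcp_rot: [[0.94, 0.342, 0.0], [0.342, -0.94, 0.0], [0.0, -0.0, -1.0]]
contact_force: [0.3, 0.0, -0.0]
finger_gap: 0.862
grip_force: 0.0
```

>>> arm_command(
  translation=[
    [0,0,0],
    [0,0,0],
    [0,0,0],
    [0,0,0],
  ],
  rot=[
    [0,0,0],
    [0,0,0],
    [0,0,0],
    [0,0,0],
  ],
  grip=[0.3,0.3,0.3,0.3],
)

```text
time: 16.22
tcp_pos: [0.5489, -0.3388, 0.0266]
tcp_rot: [[0.942, 0.335, -0.001], [0.335, -0.942, 0.0], [-0.0, -0.0, -1.0]]
contact_force: [-0.7, 0.5, 0.6]
finger_gap: 0.681
grip_force: 30.0
```

>>> arm_command(
  translation=[
    [0,0,0],
    [0,0,0],
    [0,0,0],
    [0,0,0],
    [0,0,0],
    [0,0,0],
    [0,0,0],
  ],
  rot=[
    [0,0,5],
    [0,0,5],
    [0,0,5],
    [0,0,5],
    [0,0,5],
    [0,0,5],
    [0,0,0],
  ],
  grip=[0.3,0.3,0.3,0.3,0.3,0.3,0.3],
)

```text
time: 16.8
tcp_pos: [0.5489, -0.3388, 0.0265]
tcp_rot: [[0.983, -0.184, -0.001], [-0.184, -0.983, -0.0], [-0.001, 0.0, -1.0]]
contact_force: [-0.9, 0.6, 1.2]
finger_gap: 0.68
grip_force: 30.0
```

>>> arm_command(
  translation=[
    [0,0,0],
    [0,0,0],
    [0,0,0],
    [0,0,0],
    [0,0,-0.02],
    [0,0,-0.035],
    [0,0,-0.035],
    [0,0,-0.03],
  ],
  rot=[
    [0,0,0],
    [0,0,0],
    [0,0,0],
    [0,0,0],
    [0,0,0],
    [0,0,0],
    [0,0,0],
    [0,0,0],
  ],
  grip=[0.72,0.72,0.72,0.72,0.72,0.72,0.72,0.72],
)

```text
time: 17.47
tcp_pos: [0.5491, -0.3393, 0.1485]
tcp_rot: [[0.984, -0.179, 0.0], [-0.179, -0.984, -0.0], [0.0, 0.0, -1.0]]
contact_force: [0.7, -1.4, 1.0]
finger_gap: 0.859
grip_force: 0.0
```

>>> arm_command(
  translation=[
    [-0.013,-0.034,0],
    [-0.013,-0.034,0],
    [-0.013,-0.034,0],
    [-0.013,-0.034,0],
    [-0.013,-0.034,0],
    [-0.013,-0.034,0],
    [-0.013,-0.034,0],
    [0,0,0],
  ],
  rot=[
    [0,0,0],
    [0,0,0],
    [0,0,0],
    [0,0,0],
    [0,0,0],
    [0,0,0],
    [0,0,0],
    [0,0,0],
  ],
  grip=[0.72,0.72,0.72,0.72,0.72,0.72,0.72,0.72],
)

```text
time: 18.13
tcp_pos: [0.5011, -0.0815, 0.1467]
tcp_rot: [[0.985, -0.17, -0.001], [-0.17, -0.985, 0.003], [-0.001, -0.003, -1.0]]
contact_force: [-0.5, 0.1, -0.5]
finger_gap: 0.863
grip_force: 0.0
```

```bash
cat > dial.py <<'E'
from h import *
ims=[shot('top') for _ in range(16)];a=ims[0]
im=np.mean([c['image'].astype(float) for c in ims],0).astype(np.uint8)
g=cv2.cvtColor(im,cv2.COLOR_BGR2GRAY)
cv2.imwrite('pics/dial.png',np.hstack([cv2.resize(g[163:193,327:357],(390,390),interpolation=cv2.INTER_CUBIC),cv2.resize(g[155:215,275:335],(390,390),interpolation=cv2.INTER_CUBIC)]))
m=(g>150).astype(np.uint8);m[:165]=0;m[190:]=0;m[:,:330]=0;m[:,356:]=0
m=cv2.morphologyEx(m,cv2.MORPH_CLOSE,np.ones((5,5)))
M=cv2.moments(m,True);c=(M['m10']/M['m00'],M['m01']/M['m00']);C=cast(a,[c],.034)[0];print(C)
for r in(.008,.011,.014,.017,.019,.021,.023):
  row=[]
  for t in range(0,360,5):
    w=np.radians(t);d=FX*np.cos(w)+FY*np.sin(w)
    q=proj(a,[[*(C[:2]+r*d),.034]]).astype(np.float32);row.append(int(cv2.remap(g,q[:,:1].copy(),q[:,1:].copy(),1)[0,0]))
  row=np.array(row);k=np.arange(105,166,5);dk=np.clip(row[k//5].max()-row[k//5]-10,0,None)
  print(r,'105..165',row[k//5].tolist(),'cent',((k*dk).sum()/max(dk.sum(),1)).round(1),'min elsewhere',[(i*5,int(row[i])) for i in np.argsort(row)[:4]])
E
python3 dial.py
```

```text
[ 0.54688524 -0.33789173  0.034     ]
0.008 105..165 [189, 184, 177, 172, 169, 167, 166, 168, 175, 182, 190, 197, 202] cent 130.6 min elsewhere [(np.int64(315), 151), (np.int64(320), 152), (np.int64(310), 155), (np.int64(305), 159)]
0.011 105..165 [206, 200, 192, 183, 174, 167, 166, 173, 183, 193, 200, 208, 214] cent 132.5 min elsewhere [(np.int64(135), 166), (np.int64(130), 167), (np.int64(140), 173), (np.int64(125), 174)]
0.014 105..165 [214, 211, 202, 191, 179, 169, 168, 171, 183, 197, 208, 213, 217] cent 133.8 min elsewhere [(np.int64(135), 168), (np.int64(130), 169), (np.int64(140), 171), (np.int64(125), 179)]
0.017 105..165 [216, 215, 210, 197, 182, 170, 166, 176, 193, 206, 213, 216, 216] cent 133.2 min elsewhere [(np.int64(135), 166), (np.int64(130), 170), (np.int64(140), 176), (np.int64(125), 182)]
0.019 105..165 [211, 213, 209, 200, 180, 162, 163, 178, 197, 212, 214, 214, 211] cent 132.8 min elsewhere [(np.int64(130), 162), (np.int64(135), 163), (np.int64(140), 178), (np.int64(125), 180)]
0.021 105..165 [201, 205, 204, 191, 174, 158, 153, 172, 195, 207, 211, 208, 203] cent 132.4 min elsewhere [(np.int64(135), 153), (np.int64(130), 158), (np.int64(140), 172), (np.int64(125), 174)]
0.023 105..165 [186, 191, 190, 183, 162, 143, 144, 158, 184, 194, 198, 192, 186] cent 132.7 min elsewhere [(np.int64(130), 143), (np.int64(135), 144), (np.int64(140), 158), (np.int64(125), 162)]
```

View pics/dial.png

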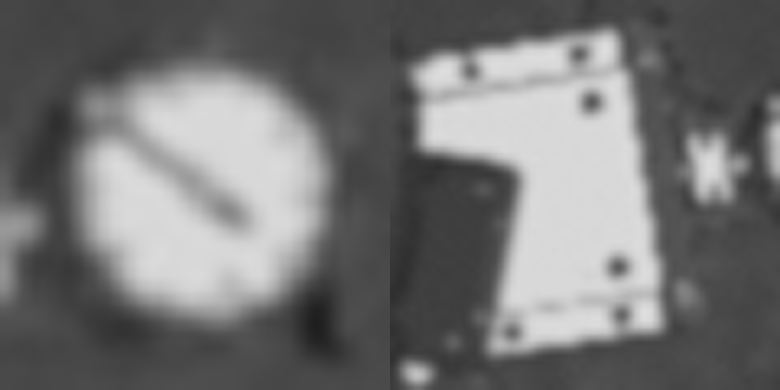

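The zero bar and its white ring mark (upper left, about (100,105) in the crop) line up with the pointer tip at about 133°. Grip yaw and image agree within about 1°, against a 7° tolerance. The plate is still flush, and the arm is clear at 147 mm.

```bash
python3 -c "
from h import *
print(env.sign_off())"
```

```text
the job is handed in; nothing more can be done
None
```

The job is handed in: the setting plate sits flush against the stop on both pegs, and the bezel's zero mark is within about 1° of the pointer by my measurements (7° allowed). I saw no sign that the bottles or hex key set were touched, though I did not re-measure them at the end, and the hand-in gave no verdict.

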